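# Lay out a label approval set

### The arm

A 6-joint arm with a two-finger parallel gripper is mounted at the origin on the work surface. World frame = base frame: x ahead of the robot, y to its left, z up, the work surface at z = 0. Lengths are in m, angles in degrees, forces in N, time in s.
With the tool pointing down it reaches from about 0.325 to 0.775 m from the base axis. Payload 5.5 kg.
Tool frame: the origin (TCP) lies at the centre of the arm's flange, where the gripper is bolted on; the fingertips stand 182 mm ahead of it and the grasp point (between the pads) lies 163 mm ahead of it; z points along the fingers, y is the line along which they close (so a half turn about z gives the same grasp; the last joint's range is limited). The gripper opens to 88 mm and grips with 3 to 60 N. Pads are 20 mm wide; open, the fingers measure 115 mm over their backs; the gripper's body (75 mm by 178 mm) begins 61 mm behind the grasp point.
Start: joints at [60.178, 5.22, 70.514, -0, 104.267, -3.249], TCP at [0.268, 0.537, 0.405] pointing down, gripper open.
Joint ranges: [-164.24, 164.24], [-49.07, 125.15], [9.68, 141.18], [-86.29, 266.29], [3.28, 154.24], [-151.56, 151.56]. Speed limits (degrees/s): [147.25, 147.25, 172.46, 180, 180, 180].

### API

Orientations are given as [roll, pitch, yaw] about the fixed x, y, z axes, in that order (R = Rz(yaw) Ry(pitch) Rx(roll)).
In Python, from station import r gives the robot as it stands. The module is installed in compiled form; this text tells all that it offers. Calls block until the motion is done:
- r.reach(position, orientation): joint-space move of the TCP to a pose.
- r.servo_line(position, rotation=None, speed=0.15): straight line of the TCP; rotation=None keeps the orientation; speed is the mean speed in m/s.
- r.move_joints(angles): joint-space move.
- r.let_go() and r.grab(squeeze=None): open the fingers fully, or close them until they stop; squeeze is the grip in N (None keeps the last).
- r.wait(seconds).
- r.inverse_kinematics(position, orientation): joint angles nearest the present ones, or None.
- r.sense(): the state.
- r.snapshot(name): name is "scene" or "side" or "wrist"; returns a dict with "frame" (420x560x3 uint8, red, green, blue), "fx", "fy", "cx", "cy" (pixels), "R" (3x3) and "t" (3): a world point X has camera coordinates R X + t. Camera axes: x right, y down, z forward; pixel columns grow to the right and rows downward; lengths in m; the calibration is good to about 2 mm. A picture is of the moment at which its call begins. There is no depth.
A pose or a line that the arm cannot do raises r.IKError and nothing moves.
- r.hand_in(): hands the job in; it is judged then, once.
The state is a dict: "clock": time; "joints": joint angles; "joint_vel": joint speeds; "joint_torque": joint torques, N m; "tcp_pos": TCP position; "orientation": TCP orientation; "contact_force": force on the tool from outside, world axes, zero at the start; "torque": the same for the moment, N m; "opening": finger opening in m; "gripper_force": force on a finger pad.
Only numpy, scipy, OpenCV 4.12 (cv2) and the standard library are available. Lean on these libraries where they do the work, as an engineer would, in place of code of your own. Each camera call takes 0.05 s, during which the arm holds its last target. There are 200 camera calls.

### The job

Lay out the approval set on the inspection bench: slide every label roll that is there, lying flat, onto the vinyl spot of its own colour so that it stands centred within the coloured ring, lift the top tray off the stack and set it squarely inside the yellow tape rectangle, and stand every sample pack that is there (bottle, carton, tin) upright on the floor of that tray. Set the tray and packs down gently, tip nothing over, and leave the other two trays and everything else on the bench where they are.

Things in the scene. Friction and masses are not known exactly. Their poses are not given: they have to be found in the camera images.
- roll_blue: label roll lying flat: solid white disc 110 mm in diameter and 70 mm high whose core plug is blue (flush, seen from above) with one blue band round its side; about 0.55 kg, too wide to grip, slides flat on the bench (friction about 0.6) when pushed at its side. Origin: centre of its underside; z up. May be absent (None).
- spot_blue: flat vinyl spot stuck on the bench, no height: white disc 130 mm in diameter with an 8 mm blue ring round it (146 mm over all). Origin: its centre.
- roll_green: label roll lying flat: solid white disc 110 mm in diameter and 70 mm high whose core plug is green (flush, seen from above) with one green band round its side; about 0.55 kg, too wide to grip, slides flat on the bench (friction about 0.6) when pushed at its side. Origin: centre of its underside; z up. May be absent (None).
- spot_green: flat vinyl spot stuck on the bench, no height: white disc 130 mm in diameter with an 8 mm green ring round it (146 mm over all). Origin: its centre.
- roll_orange: label roll lying flat: solid white disc 110 mm in diameter and 70 mm high whose core plug is orange (flush, seen from above) with one orange band round its side; about 0.55 kg, too wide to grip, slides flat on the bench (friction about 0.6) when pushed at its side. Origin: centre of its underside; z up. May be absent (None).
- spot_orange: flat vinyl spot stuck on the bench, no height: white disc 130 mm in diameter with an 8 mm orange ring round it (146 mm over all). Origin: its centre.
- tray_top: blue stacking tray, 216 (x) x 90 (y) x 40 mm high, open on top: walls 8 mm thick, inside 200 x 74 mm, floor 12 mm above its underside; its foot sits 4 mm deep in the tray below. Top of a stack of three, 36 mm apart: its rim is 112 mm up there. Can be pinched at the middle of a long wall. 0.18 kg. Origin: centre of its underside, x along its length, z up.
- tray_middle: the same tray, middle of the stack; stays where it is
- tray_bottom: the same tray, bottom of the stack, on the bench; stays where it is
- tray_spot: rectangle of yellow tape on the bench, no height: 236 x 110 mm inside the tape with tape 8 mm wide, x along its length. Origin: its centre.
- bottle: white plastic sample bottle standing upright: straight body 50 mm in diameter up to 72 mm, then a shoulder and a 29 mm wide cap, 107 mm high over all, 0.12 kg. Origin: centre of its underside, z up. May be absent (None).
- carton: brown carton with a white label, standing upright: 56 (x) by 40 (y) by 104 mm high, 0.10 kg, rigid. Origin: centre of its underside, z up. May be absent (None).
- tin: metal tin with a slightly wider lid and a white label, standing upright: 57.5 (x) by 41.5 (y) by 80 mm high over the lid (lid: top 16 mm), 0.12 kg. Origin: centre of its underside, z up. May be absent (None).
- loupe: bystander: black magnifying loupe, 42 mm wide, 50 mm high, standing. Origin: centre of its underside.
- swatch_fan: bystander: fanned-out colour swatch book lying flat, about 170 x 140 mm over the leaves, 20 mm high. Origin: under the middle of the stock, x along it.
- marker: bystander: black marker pen with a red cap, 135 mm long, 13 mm thick, lying flat. Origin: underside at its middle, x along it.
- ink_jar: bystander: blue ink jar with a black cap, 64 mm wide, 75 mm high. Origin: centre of its underside.
- tape_dispenser: bystander: grey desk tape dispenser, 140 x 55 mm, 84 mm high. Origin: centre of its underside.
There are look-alikes about, which are no part of the job. What is shaped like the roll_blue but pink is not meant.

How it is judged (in metres and radians):
At the end, for the whole second after the job is handed in: Rolls flat, within 15 mm of their spots' centres; top tray on the bench within 16 mm each way and 0.12 rad of the tape rectangle; packs upright on its floor; other two trays moved under 20 mm, bystanders under 40 mm; all at rest (horizontal distance between roll_blue and spot_blue below 0.015 m and angle between each of roll_blue, roll_green, roll_orange's own z axis and vertical below 0.08 rad and height (world z) of each of roll_blue, roll_green, roll_orange, tray_top below 0.006 m and linear speed of each of roll_blue, roll_green, roll_orange, tray_top, bottle, carton, tin below 0.01 m/s and horizontal distance between roll_green and spot_green below 0.015 m and horizontal distance between roll_orange and spot_orange below 0.015 m and x of tray_top in the frame of tray_spot between -0.016 and 0.016 m and y of tray_top in the frame of tray_spot between -0.016 and 0.016 m and angle between the x axis of tray_top and the x axis of tray_spot, either way round below 0.12 rad and angle between each of tray_top, tray_middle, tray_bottom's own z axis and vertical below 0.06 rad and x of bottle in the frame of tray_top between -0.098 and 0.098 m and y of bottle in the frame of tray_top between -0.036 and 0.036 m and z of bottle in the frame of tray_top between 0.006 and 0.02 m and angle between each of bottle, carton, tin's own z axis and vertical below 0.12 rad and x of carton in the frame of tray_top between -0.098 and 0.098 m and y of carton in the frame of tray_top between -0.036 and 0.036 m and z of carton in the frame of tray_top between 0.006 and 0.02 m and x of tin in the frame of tray_top between -0.098 and 0.098 m and y of tin in the frame of tray_top between -0.036 and 0.036 m and z of tin in the frame of tray_top between 0.006 and 0.02 m and distance of each of tray_middle, tray_bottom from where it was at the start of the episode below 0.02 m and distance of each of loupe, swatch_fan, marker, ink_jar, tape_dispenser from where it was at the start of the episode below 0.04 m); the robot touches nothing.
It fails at once if a sample pack or a label roll is tipped over (angle between any of roll_blue, roll_green, roll_orange, bottle, carton, tin's own z axis and vertical above 0.6 rad).
It fails at once if a sample pack or the tray is dropped (it falls freely faster than 0.8 m/s, about 35 mm) ((linear speed of bottle above 0.8 m/s and contact force between bottle and anything else below 0.02 N) or (linear speed of carton above 0.8 m/s and contact force between carton and anything else below 0.02 N) or (linear speed of tin above 0.8 m/s and contact force between tin and anything else below 0.02 N) or (linear speed of tray_top above 0.8 m/s and contact force between tray_top and anything else below 0.02 N)).
It fails at once if the other two trays are pulled off their place (moved over 40 mm) (distance of any of tray_middle, tray_bottom from where it was at the start of the episode above 0.04 m).
It fails at once if a bystander on the bench is pushed away (moved over 40 mm) (distance of any of loupe, swatch_fan, marker, ink_jar, tape_dispenser from where it was at the start of the episode above 0.04 m).
Of roll_blue, roll_green, roll_orange, bottle, carton, tin only 5 to 6 are there at a start; the rules pass over those that are not, and their reading is None.
At some moment in a run one of roll_blue, roll_green, roll_orange may be knocked a few centimetres aside while the robot is not near it.
It also fails if it takes over 208 s, if anything falls off the work surface, if the arm or the gripper's body presses on something with over 40 N, if the wrist force passes 120 N, or if a joint passes its speed limit or range.

## Working session

There is one attempt and no reset: what is moved stays moved. The work goes in short steps, each a Python script; the robot and the scene stay as the last script left them, time stands still between calls to the robot, and variables do not carry over. Pictures are saved under pics/ and viewed, at most 14 in all, crops included, and the job is handed in when it is done.

```bash
mkdir -p pics; ls; python3 - <<'E'
from station import r
import cv2,numpy as np
for n in ("scene","side"):
    s=r.snapshot(n); cv2.imwrite(f"pics/{n}0.png",cv2.resize(s["frame"][:,:,::-1],(800,600),interpolation=cv2.INTER_CUBIC))
    np.savez(f"pics/{n}0.npz",**s)
    print(n,s["fx"],s["cx"],s["cy"],(-s["R"].T@s["t"]).round(3),s["R"].round(2).tolist())
print(r.sense())
E
```

```text
pics
scene 485.1225725031351 281.6823852479447 208.429859918964 [1.766 0.332 0.883] [[-0.29, 0.96, -0.02], [0.52, 0.14, -0.84], [-0.8, -0.26, -0.54]]
side 492.2399878653895 288.70802256761976 210.80790577920115 [ 0.12  -0.874  1.066] [[0.9, -0.44, 0.01], [-0.32, -0.66, -0.68], [0.31, 0.61, -0.73]]
{'clock': 0.1, 'joints': array([ 6.01771238e+01,  5.25942160e+00,  7.05734248e+01,  2.86929924e-03,
        1.04266055e+02, -3.24749331e+00]), 'joint_vel': array([ 0.11147473, -0.03231472, -0.12345089, -0.00681879,  0.07566494,
        0.02512986]), 'joint_torque': array([ 2.03100477e-03, -4.47855127e+01, -4.07570422e+01,  6.99192728e-02,
        2.84045149e-02, -1.05668596e-04]), 'tcp_pos': array([0.26843822, 0.53666862, 0.40362845]), 'orientation': array([-1.79901416e+02, -8.38020826e-03,  1.53425315e+02]), 'contact_force': array([ 0.03158146, -0.45284035, -1.11458044]), 'torque': array([-0.05020359,  0.00537042,  0.03560196]), 'gripper_force': 0.0, 'opening': 0.08802459036080365}
```

View pics/scene0.png

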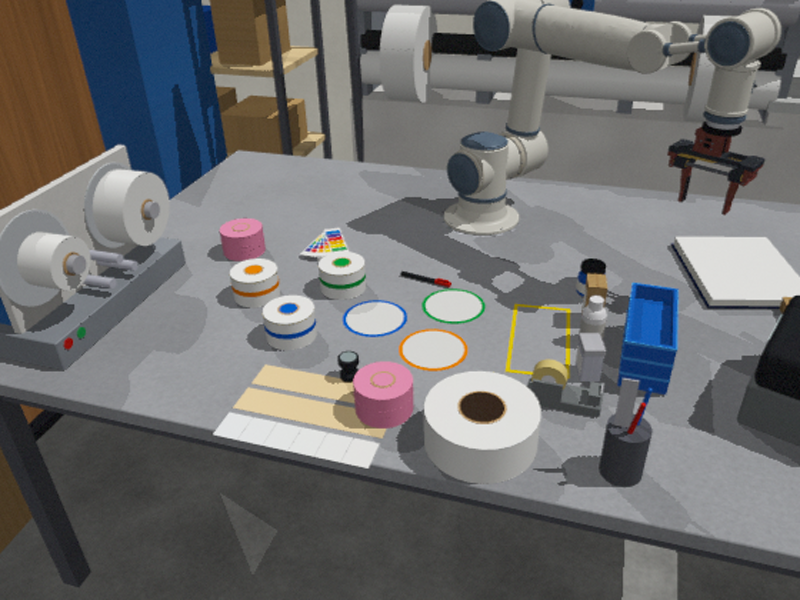

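View pics/side0.png

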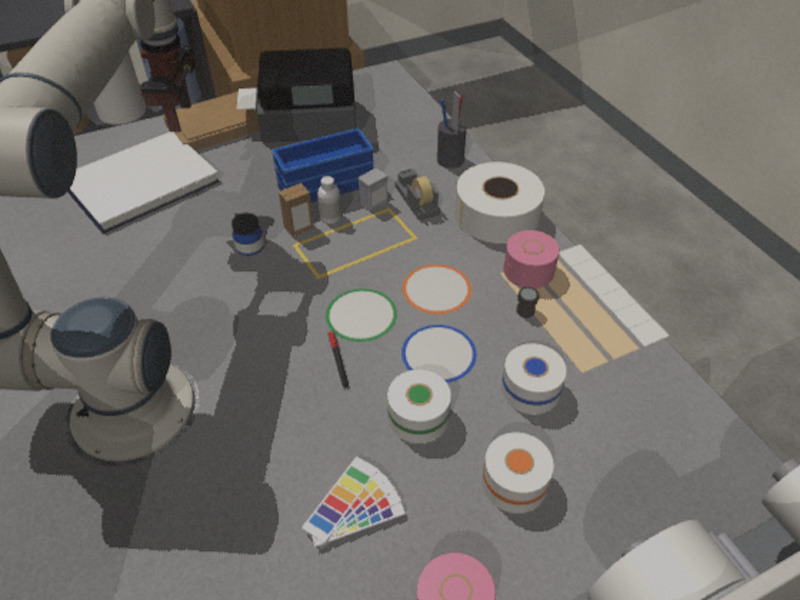

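The scene shows all six items: rolls with orange (255,270), green (342,262) and blue (288,309) plugs in the scene picture. The two pink ones at (243,240) and (383,395) are look-alikes. The side picture shows the carton at (295,210), bottle (329,200) and tin (373,188) between the tape and the tray stack (323,160). Next I'll cast rays for coarse positions.

```bash
cat > h.py <<'E'
import numpy as np,cv2
from station import r
def ray(s,px,z):
    px=np.atleast_2d(np.array(px,float)); d=np.c_[(px[:,0]-s["cx"])/s["fx"],(px[:,1]-s["cy"])/s["fy"],np.ones(len(px))]@s["R"]
    c=-s["R"].T@s["t"]; return c+d*((z-c[2])/d[:,2])[:,None]
def proj(s,X):
    p=np.atleast_2d(X)@s["R"].T+s["t"]; return np.c_[s["fx"]*p[:,0]/p[:,2]+s["cx"],s["fy"]*p[:,1]/p[:,2]+s["cy"]]
HUE={"blue":(104,122),"green":(55,82),"orange":(8,19),"yellow":(22,32)}
def blobs(s,col,smin=130,vmin=50,amin=25):
    h=cv2.cvtColor(s["frame"],cv2.COLOR_RGB2HSV); a,b=HUE[col]
    m=cv2.inRange(h,(a,smin,vmin),(b,255,255)); n,l,st,ce=cv2.connectedComponentsWithStats(m)
    return [(ce[i],st[i],l==i) for i in range(1,n) if st[i,4]>=amin]
def snap(n,name):
    s=r.snapshot(n); np.savez(f"pics/{name}.npz",**s); cv2.imwrite(f"pics/{name}.png",cv2.resize(s["frame"][:,:,::-1],(800,600),interpolation=cv2.INTER_CUBIC)); return s
def load(n): return {k:v for k,v in np.load(f"pics/{n}.npz").items()}
E
python3 - <<'E'
from h import *
for n in("side0","scene0"):
    s=load(n)
    for c in HUE:
        for ce,st,m in blobs(s,c):
            print(n,c,(ce*800/560).round(),st.tolist(),ray(s,ce,0)[0,:2].round(3),ray(s,ce,.07)[0,:2].round(3))
s=load("side0")
for nm,p,z in[("carton",(295,190),.104),("bottle",(328,182),.107),("tin",(374,176),.08),("traytop",(323,152),.112),("loupe",(529,292),.05),("jar",(246,222),.075),("marker",(338,360),.01),("tape",(418,192),0.04)]:
    print(nm,ray(s,np.array(p)*.7,z)[0].round(3))
E
```

```text
side0 blue [324. 160.] [191, 90, 70, 50, 2131] [0.59  0.559] [0.56  0.465]
side0 blue [245. 238.] [164, 164, 18, 7, 77] [0.32  0.359] [0.306 0.278]
side0 blue [466. 357.] [313, 230, 20, 37, 76] [ 0.601 -0.159] [ 0.57  -0.206]
side0 blue [406. 351.] [282, 232, 10, 27, 43] [ 0.504 -0.095] [ 0.479 -0.146]
side0 blue [535. 366.] [368, 252, 14, 10, 111] [ 0.71  -0.238] [ 0.671 -0.28 ]
side0 blue [321. 523.] [218, 361, 15, 12, 87] [ 0.225 -0.355] [ 0.218 -0.389]
side0 orange [435. 292.] [282, 185, 48, 35, 160] [0.628 0.021] [ 0.595 -0.037]
side0 orange [519. 460.] [355, 315, 17, 15, 199] [ 0.572 -0.397] [ 0.542 -0.429]
side0 orange [511. 498.] [341, 338, 38, 15, 58] [ 0.522 -0.451] [ 0.495 -0.479]
side0 orange [343. 493.] [233, 340, 16, 12, 81] [ 0.277 -0.322] [ 0.267 -0.359]
side0 orange [378. 494.] [262, 343, 6, 6, 25] [ 0.328 -0.348] [ 0.314 -0.382]
side0 yellow [403. 226.] [270, 147, 22, 23, 50] [0.659 0.24 ] [0.624 0.167]
side0 yellow [335. 229.] [217, 154, 36, 14, 39] [0.514 0.299] [0.488 0.222]
side0 yellow [307. 259.] [206, 168, 24, 26, 66] [0.422 0.232] [0.402 0.159]
side0 yellow 
[... 1932 characters left out ...]
36 -0.433]
scene0 orange [254. 291.] [162, 197, 33, 11, 93] [ 0.526 -0.444] [ 0.624 -0.382]
scene0 orange [432. 351.] [279, 230, 48, 30, 212] [0.64 0.03] [0.729 0.054]
scene0 orange [ 30. 412.] [15, 283, 16, 13, 100] [ 1.03  -0.658] [ 1.089 -0.58 ]
scene0 orange [ 14. 506.] [0, 340, 19, 29, 113] [ 1.225 -0.518] [ 1.268 -0.45 ]
scene0 yellow [336. 243.] [231, 168, 10, 5, 35] [ 0.247 -0.342] [ 0.367 -0.289]
scene0 yellow [538. 339.] [354, 213, 45, 52, 341] [0.538 0.237] [0.635 0.245]
carton [0.446 0.344 0.104]
bottle [0.521 0.336 0.107]
tin [0.636 0.345 0.08 ]
traytop [0.55  0.44  0.112]
loupe [ 0.775 -0.103  0.05 ]
jar [0.323 0.322 0.075]
marker [ 0.373 -0.066  0.01 ]
tape [0.724 0.294 0.04 ]
```

```bash
python3 - <<'E'
from h import *
for i,(p,y) in enumerate([((.50,.33,.50),90),((.55,-.0,.50),90),((.50,-.28,.50),90)]):
    for yaw in (y,y-180,y-90):
        try:
            r.reach(p,[180,0,yaw]); break
        except r.IKError as e: print("ik",p,yaw)
    s=snap("wrist",f"w{i}"); print(p,yaw,r.sense()["joints"].round(),(-s["R"].T@s["t"]).round(3),ray(s,[(0,0),(559,0),(559,419),(0,419)],0)[:,:2].round(2).tolist())
print(r.sense()["clock"])
E
```

```text
(0.5, 0.33, 0.5) 90 [ 30.   8.  58.   0. 114.  30.] [0.499 0.412 0.48 ] [[0.17, 0.51], [0.81, 0.51], [0.95, -0.1], [0.04, -0.1]]
(0.55, -0.0, 0.5) 90 [ -3.  -0.  66.   0. 114.  -4.] [0.549 0.082 0.48 ] [[0.22, 0.18], [0.87, 0.18], [1.0, -0.43], [0.09, -0.43]]
(0.5, -0.28, 0.5) 90 [-33.   3.  63.   0. 114. -33.] [ 0.5   -0.198  0.48 ] [[0.17, -0.1], [0.82, -0.1], [0.95, -0.71], [0.04, -0.71]]
3.85
```

View pics/w0.png

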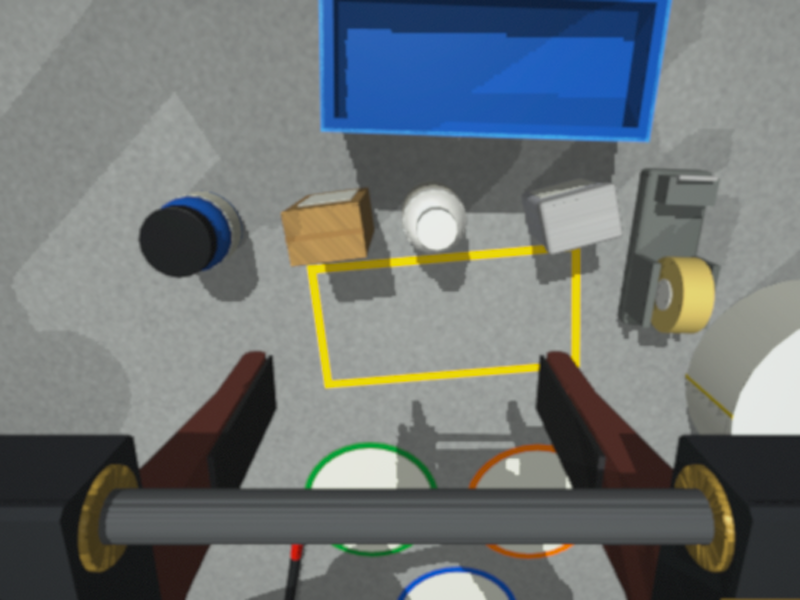

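View pics/w2.png

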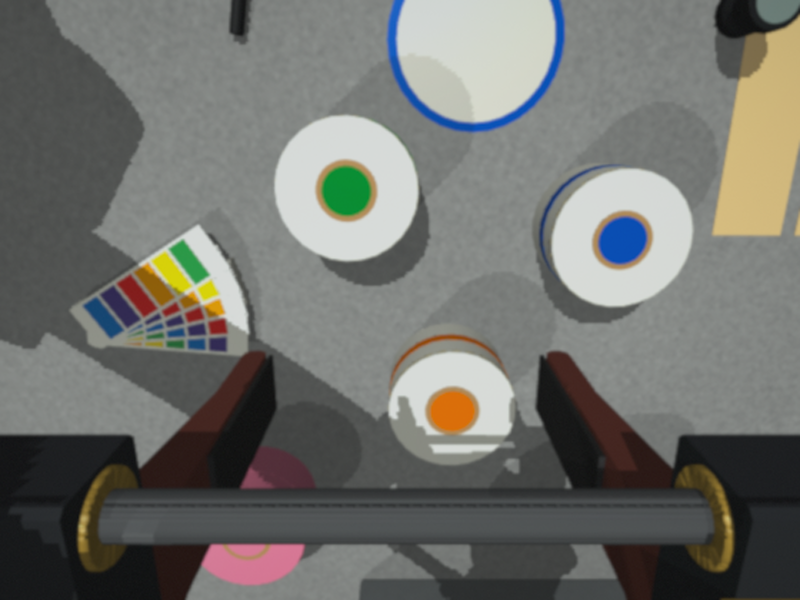

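The w0 picture shows carton (325,228), bottle cap (436,230), tin (582,215), tape rectangle (313-578,250-385) and the tray stack rim with near corners about (321,130) and (651,139). The w2 picture shows green plug (347,190), blue plug (623,240) and orange plug (452,410), with pink at (245,540) excluded. I'll enlarge the packs.

```bash
python3 - <<'E'
from h import *
s=load("w0"); f=s["frame"][85:195,185:445,::-1]; cv2.imwrite("pics/c0.png",cv2.resize(f,None,fx=3,fy=3,interpolation=cv2.INTER_CUBIC))
def ctr(s,col,z,**k):
    for ce,st,m in blobs(s,col,**k):
        print(col,ce.round(1),st.tolist(),ray(s,ce,z)[0,:2].round(4))
s2=load("w2")
for c in("blue","green","orange"):ctr(s2,c,.07,amin=150)
for w in("w0","w1"):
    s=load(w)
    for c in("blue","green","orange"):
        for ce,st,m in blobs(s,c,amin=60):
            pts=ray(s,np.argwhere(m)[:,::-1],0)[:,:2]
            A=np.c_[2*pts,np.ones(len(pts))]; q=np.linalg.lstsq(A,(pts**2).sum(1),rcond=None)[0]
            print("ring",w,c,len(pts),q[:2].round(4),np.sqrt(q[2]+q[:2]@q[:2]).round(4), st.tolist())
s=load("w0")
m=np.zeros(s["frame"].shape[:2],bool)
for ce,st,mm in blobs(s,"yellow",smin=140,vmin=60): 
    if st[0]<410: m|=mm
    print(st)
p=ray(s,np.argwhere(m)[:,::-1],0)[:,:2].astype(np.float32); print("tape",cv2.minAreaRect(p))
s1=load("w1")
m=[mm for ce,st,mm in blobs(s1,"yellow")]
# tray rim
b=max(blobs(s,"blue",smin=120,vmin=40),key=lambda t:t[1][4]); c=cv2.findContours(b[2].astype(np.uint8),0,1)[0][0]
ap=cv2.approxPolyDP(c,4,True)[:,0]; print(ap.tolist(),ray(s,ap,.112)[:,:2].round(4).tolist())
b=sorted(blobs(s1,"yellow"),key=lambda t:-t[1][4])[:3]; print([x[1] for x in b])
E
```

```text
blue [331.9  53.4] [271, 0, 124, 92, 1392] [ 0.5487 -0.1621]
blue [435.5 167.7] [420, 152, 32, 32, 822] [ 0.6689 -0.2805]
blue [ 71.9 221.9] [59, 209, 26, 27, 287] [ 0.2529 -0.3454]
green [242.  133.3] [226, 117, 33, 34, 882] [ 0.4543 -0.2429]
green [132.  182.9] [120, 169, 25, 29, 308] [ 0.3284 -0.2986]
orange [107.9 199.8] [94, 185, 28, 29, 304] [ 0.2985 -0.3185]
orange [309.  240.9] [276, 235, 71, 25, 199] [ 0.5298 -0.3687]
orange [316.2 287.4] [300, 273, 34, 30, 810] [ 0.54   -0.4305]
ring w0 blue 22759 [0.569  0.4589] 0.0871 [224, 0, 246, 99, 22759]
ring w0 blue 592 [0.3035 0.3193] 0.0292 [114, 138, 47, 51, 592]
ring w0 blue 314 [ 0.5569 -0.1265] 0.0683 [279, 397, 82, 23, 314]
ring w0 green 406 [0.4616 0.0317] 0.0688 [214, 310, 91, 32, 406]
ring w0 green 134 [0.4616 0.0238] 0.0629 [233, 381, 55, 8, 134]
ring w0 orange 2014 [0.4249 0.3209] 0.0246 [198, 139, 58, 46, 2014]
ring w0 orange 326 [0.6312 0.0353] 0.063 [328, 311, 62, 31, 326]
ring w0 orange 215 [0.6347 0.02  ] 0.0611 [341, 380, 60, 11, 215]
ring w1 blue 1325 [ 0.5568 -0.1279] 0.0693 [238, 198, 104, 96, 1325]
ring w1 blue
[... 186 characters left out ...]
ing w1 green 178 [ 0.4475 -0.267 ] 0.0571 [188, 298, 65, 26, 178]
ring w1 orange 2013 [0.6345 0.0293] 0.0692 [294, 73, 115, 117, 2013]
ring w1 orange 308 [ 0.5395 -0.4581] 0.0474 [249, 407, 58, 13, 308]
[ 215  172  168  100 2190]
[400 174   6  83 484]
[481 263  31  29  59]
[  55  325   40   75 1034]
[ 473  325   42   75 1048]
tape ((0.3795062303543091, 0.16229957342147827), (0.6252568960189819, 0.2067292183637619), 26.290124893188477)
[[223, 0], [227, 91], [454, 98], [469, 0]] [[0.4443, 0.4873], [0.4446, 0.4106], [0.659, 0.4048], [0.6609, 0.4878]]
[array([ 473,  325,   42,   75, 1062], dtype=int32), array([169,   0, 149,  15, 944], dtype=int32), array([ 55, 325,  40,  75, 937], dtype=int32)]
```

View pics/c0.png

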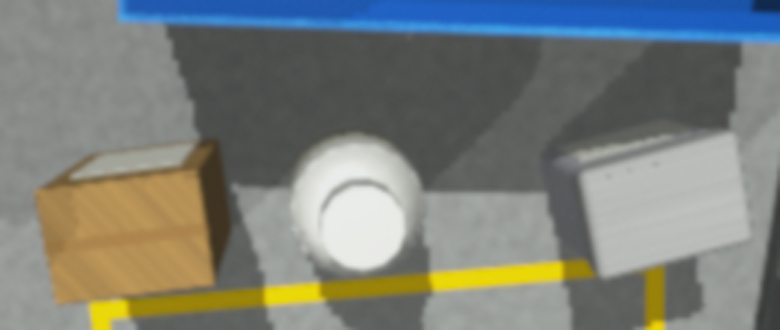

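```bash
python3 - <<'E'
from h import *
s=load("w0")
m=np.zeros(s["frame"].shape[:2],bool)
for ce,st,mm in blobs(s,"yellow",smin=140,vmin=60): 
    if 200<st[0]<410: m|=mm
p=ray(s,np.argwhere(m)[:,::-1],0)[:,:2].astype(np.float32); (cx,cy),wh,a=cv2.minAreaRect(p); print("tape",cx,cy,wh,a)
print(cv2.boxPoints(((cx,cy),wh,a)))
for n,c,z in[("carton",[(38,190),(203,174),(216,285),(55,303)],.104),("tin",[(580,172),(733,132),(748,238),(603,277)],.08)]:
    q=ray(s,np.array(c)/3+[185,85],z)[:,:2]; e=np.diff(np.vstack([q,q[:1]]),axis=0)
    print(n,q.mean(0).round(4),np.linalg.norm(e,axis=1).round(4),np.degrees(np.arctan2(e[:,1],e[:,0])).round(1))
print("bottle",ray(s,np.array([362,225])/3+[185,85],.107),"cap d",43*2/3/s["fx"]*(.48-.107))
print("marker",ray(load("side0"),[(334*.7,335*.7),(346*.7,386*.7)],.01).round(3))
E
```

```text
tape 0.5373212695121765 0.23965904116630554 (0.251645028591156, 0.12672145664691925) 5.245431900024414
[[0.40623313 0.29125145]
 [0.41781825 0.16506067]
 [0.6684094  0.18806663]
 [0.6568243  0.3142574 ]]
carton [0.4411 0.3388] [0.0557 0.0381 0.0561 0.0392] [   5.7  -84.5 -173.3   94.9]
tin [0.6303 0.3468] [0.0544 0.0389 0.0531 0.0397] [  15.   -75.4 -164.1  106.6]
bottle [[0.52026178 0.34435402 0.107     ]] cap d 0.028617849865829575
marker [[ 0.39  -0.004  0.01 ]
 [ 0.364 -0.129  0.01 ]]
```

```bash
cat >> h.py <<'E'
def F(): return r.sense()["contact_force"]
def down(z,stop=4,step=.002,speed=.02):
    f0=F()[2]
    while True:
        p=r.sense()["tcp_pos"]
        if p[2]-z<.0005: return "z"
        q=np.array(tgt["p"]); q[2]=max(z,q[2]-step); tgt["p"]=q; r.servo_line(q,speed=speed)
        if F()[2]-f0>stop: return "contact"
        if q[2]<=z: return "z"
tgt={"p":None}
def line(p,speed=.15,rot=None): tgt["p"]=np.array(p,float); r.servo_line(tgt["p"],rot,speed=speed)
def st(): s=r.sense(); print(round(s["clock"],1),s["tcp_pos"].round(4),s["orientation"].round(1),s["contact_force"].round(1),"open",round(s["opening"],4),"gf",round(s["gripper_force"],1))
E
python3 - <<'E'
from h import *
Y=-1.55
r.reach((.50,.15,.45),[180,0,Y]); 
r.reach((.5541,.4937,.34),[180,0,Y]); print(r.sense()["joints"].round())
line((.5541,.4937,.270),.08); st()
r.grab(50); st()
line((.5541,.4937,.30),.03); line((.5541,.4937,.40),.1); st()
snap("side","t1")
E
```

```text
[ 39.  28.  50.  -0. 102. 131.]
8.3 [0.5542 0.4938 0.271 ] [-1.799e+02 -1.000e-01 -1.500e+00] [-0.5 -0.6 -0.2] open 0.0877 gf 0.0
9.5 [0.5541 0.4937 0.27  ] [180.    0.   -1.6] [ 0.2  0.2 -0.1] open 0.008 gf 50.0
11.8 [0.5542 0.4937 0.3988] [ 1.799e+02  1.000e-01 -1.500e+00] [-0.4 -0.1 -2.8] open 0.0077 gf 50.0
```

View pics/t1.png

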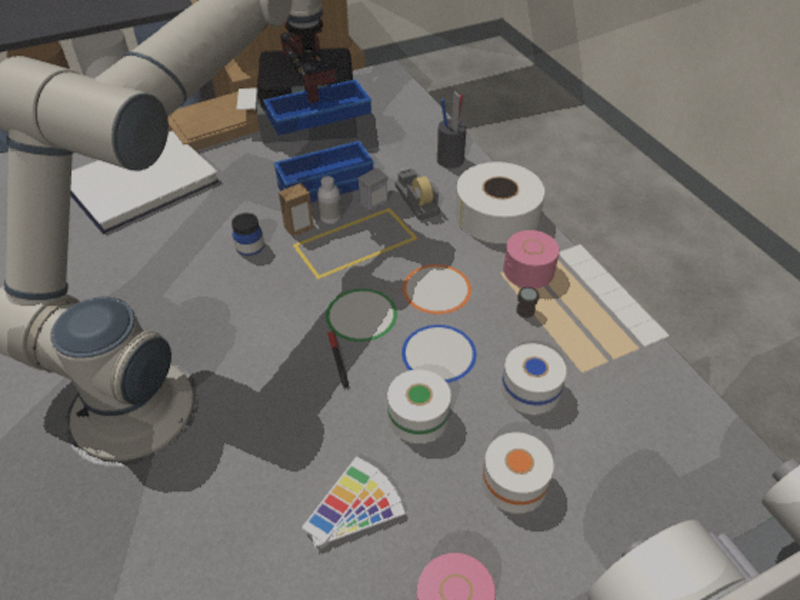

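The tray is held level at (317,105) and the other two trays are still in place. Now I'll turn it and set it down.

```bash
python3 - <<'E'
from h import *
for p,y in[((.50,.38,.40),-1.55),((.48,.28,.40),60),((.50,.22,.40),120),((.5411,.1989,.38),185.25)]:
    r.reach(p,[180,0,y])
print(r.sense()["joints"].round()); st()
line((.5411,.1989,.22),.1); print(down(.1975,stop=1.5)); st()
r.let_go(); st()
line((.5411,.1989,.36),.12)
r.reach((.51,.20,.5),[180,0,90]); s=snap("wrist","w3"); st()
b=max(blobs(s,"blue",smin=120,vmin=40),key=lambda t:t[1][4]); print(b[1])
E
```

```text
[ 17.   1.  77.   0. 102. -78.]
15.7 [0.541  0.1991 0.3801] [ 180.     0.  -174.8] [-0.4 -0.  -2.6] open 0.0076 gf 50.0
z
20.2 [0.5411 0.1989 0.198 ] [ 180.     0.  -174.8] [-0.3 -1.2 -2.3] open 0.0079 gf 50.0
21.5 [0.5411 0.1989 0.198 ] [-180.     0.  -174.8] [ 0.1  0.5 -0.4] open 0.0874 gf 0.0
24.5 [0.5102 0.2    0.4993] [-179.9    0.    90. ] [ 0.   0.9 -0.6] open 0.0876 gf 0.0
[  211    77   192    97 14917]
```

View pics/w3.png

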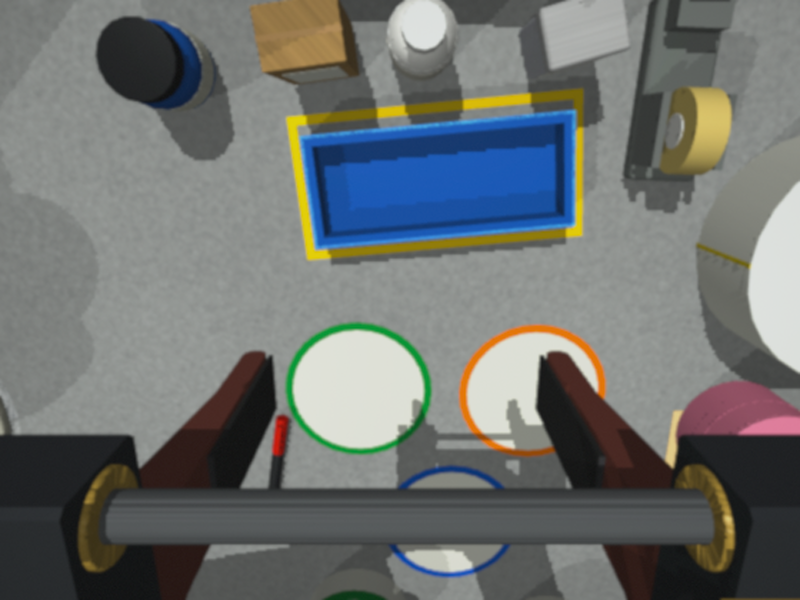

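The w3 picture shows the tray squarely inside the tape at (440,178). Now I'll check its offset numerically, along with the packs' positions and the stack edge.

```bash
python3 - <<'E'
from h import *
s=load("w3")
b=max(blobs(s,"blue",smin=120,vmin=40),key=lambda t:t[1][4]); c=cv2.findContours(b[2].astype(np.uint8),0,1)[0][0]
ap=cv2.approxPolyDP(c,4,True)[:,0]; q=ray(s,ap,.04)[:,:2]; print(ap.tolist(),q.round(4).tolist()); print(cv2.minAreaRect(q.astype(np.float32)))
m=np.zeros(s["frame"].shape[:2],bool)
for ce,t,mm in blobs(s,"yellow",smin=140,vmin=60):
    if 190<t[0]<410: m|=mm
print("tape",cv2.minAreaRect(ray(s,np.argwhere(m)[:,::-1],0)[:,:2].astype(np.float32)))
print("bottle cap",ray(s,np.array([425,24])*.7,.107)[0])
print("tin top",ray(s,np.array([(541,12),(621,-10),(629,43),(551,70)])*.7,.08)[:,:2].round(4).tolist())
print("disp left",ray(s,np.array([(626,176),(652,0)])*.7,0)[:,:2].round(3).tolist())
E
```

```text
[[400, 77], [212, 95], [222, 173], [399, 157]] [[0.638, 0.2947], [0.4276, 0.2752], [0.4346, 0.1854], [0.6451, 0.2051]]
((0.536316454410553, 0.24004286527633667), (0.21255667507648468, 0.09005193412303925), 5.29567289352417)
tape ((0.5374525785446167, 0.23948918282985687), (0.25204774737358093, 0.12609322369098663), 5.269686222076416)
bottle cap [0.52111344 0.34395273 0.107     ]
tin top [[0.6, 0.3559], [0.6523, 0.3692], [0.6616, 0.3369], [0.6097, 0.3197]]
disp left [[0.703, 0.241], [0.707, 0.38]]
```

```bash
cat >> h.py <<'E'
T=np.array([.5365,.2400]); TY=5.3
def pack(p,yaw,slot,shift=0,tip=.045,w=(.03,.06)):
    """pick an upright pack at p (shift along the closing axis), stand it at x=slot in the tray"""
    a=np.radians(yaw); g=np.array(p)+shift*np.array([-np.sin(a),np.cos(a)]); Z=tip+.182
    r.reach((*g,Z+.14),[180,0,yaw]); line((*g,Z),.12); print("at",F().round(1))
    r.grab(15); st(); o=r.sense()["opening"]
    if not w[0]<o<w[1]: return print("bad grip")
    line((*g,Z+.03),.05); line((*g,Z+.13),.12)
    t=np.radians(TY); q=T+slot*np.array([np.cos(t),np.sin(t)])
    r.reach((*q,Z+.13),[180,0,TY]); line((*q,Z+.025),.1); print(down(Z+.0115,stop=1.5)); st()
    r.let_go(); line((*q,Z+.05),.05); line((*q,Z+.15),.15); st()
E
python3 - <<'E'
from h import *
pack((.6303,.3465),15,.062,shift=-.005,w=(.038,.046))
snap("scene","s1"); snap("side","t2")
E
python3 - <<'E'
import cv2,numpy as np
a=cv2.imread("pics/s1.png")[200:500,380:780];b=cv2.imread("pics/t2.png")[80:380,200:600]
cv2.imwrite("pics/c1.png",np.hstack([a,b]))
E
```

```text
at [-0.2 -0.7  1.1]
27.9 [0.6316 0.3418 0.2271] [-180.   -0.   15.] [-1.1  0.7 -0.1] open 0.0417 gf 15.0
contact
33.1 [0.5983 0.2459 0.2389] [-180.    -0.     5.3] [1.  0.4 0.5] open 0.0417 gf 15.0
35.7 [0.5982 0.2457 0.3756] [1.8e+02 1.0e-01 5.3e+00] [-0.4  0.4  0.4] open 0.0879 gf 0.0
```

View pics/c1.png

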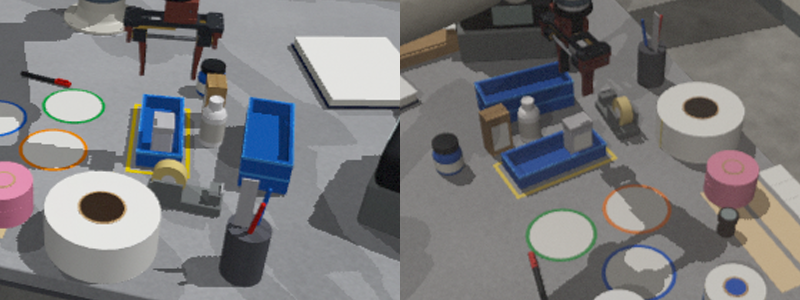

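The tin stands upright at the right end of the tray, at (578,132) in the right half. The bottle and carton are next.

```bash
python3 - <<'E'
from h import *
pack((.5205,.3442),0,-.001,shift=-.003,w=(.045,.054))
pack((.4411,.3388),5.7,-.063,w=(.036,.044))
r.reach((.51,.20,.5),[180,0,90]); snap("wrist","w4")
E
```

```text
at [-0.3  0.3  0.4]
38.3 [0.5205 0.3413 0.2271] [-180.   -0.    0.] [-0.2  1.   0.6] open 0.0497 gf 15.0
contact
43.5 [0.5356 0.24   0.239 ] [-1.8e+02 -1.0e-01  5.3e+00] [-0.5 -0.4  1.1] open 0.0498 gf 15.0
46.0 [0.5355 0.2399 0.3757] [1.8e+02 1.0e-01 5.3e+00] [-1.   0.3 -0.4] open 0.088 gf 0.0
at [0.6 0.6 0.6]
48.7 [0.4411 0.3388 0.227 ] [-180.     0.     5.7] [-0.1  0.7 -0.6] open 0.0405 gf 14.9
contact
53.9 [0.4739 0.2343 0.2389] [-1.8e+02 -1.0e-01  5.3e+00] [1.2 1.3 0.9] open 0.0404 gf 14.9
56.5 [0.4737 0.2342 0.3758] [1.8e+02 1.0e-01 5.3e+00] [-0.2 -0.6 -0.7] open 0.0875 gf 0.0
```

View pics/w4.png

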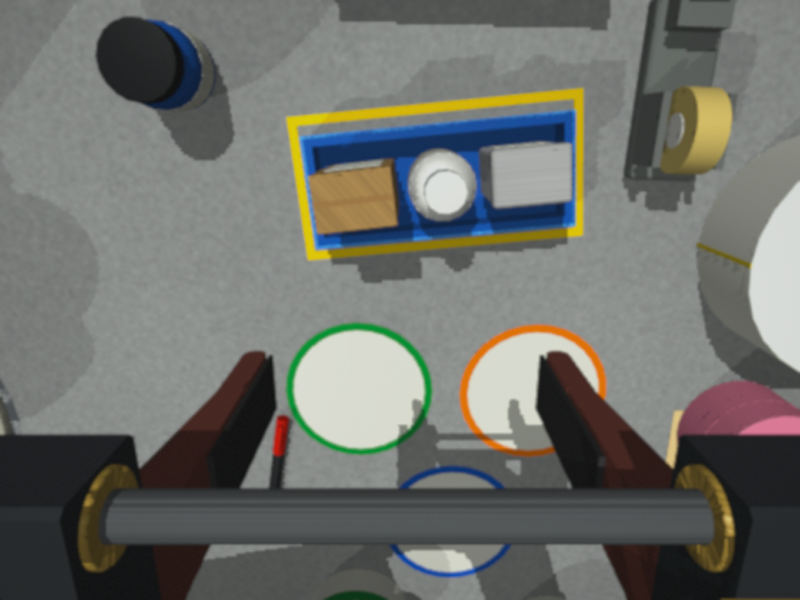

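All three packs stand in the tray: carton (355,200), bottle (442,187), tin (528,172). Next come the rolls, pushed with the open fingers cradling each one. Green goes first.

```bash
cat >> h.py <<'E'
SPOT={"blue":(.5568,-.1279),"green":(.4614,.0312),"orange":(.6345,.0293)}
def plug(s,col):
    """centre of the roll's plug (32 mm-ish round blob) by ray at z=.07"""
    best=None; zc=(-s["R"].T@s["t"])[2]
    for ce,t,m in blobs(s,col,amin=100):
        d=np.sqrt(4*t[4]/np.pi)/s["fx"]*(zc-.07); p=ray(s,ce,.07)[0,:2]
        if t[4]>.65*t[2]*t[3] and .024<d<.046 and abs(t[2]-t[3])<.3*t[2]: best=p if best is None else best; print("plug",col,p.round(4),"d",d.round(4))
    return best
def look(x,y): r.reach((x,y,.5),[180,0,90]); return r.snapshot("wrist")
def push(col,p,g,d=.043,speed=.07):
    p,g=np.array(p),np.array(g); u=(g-p)/np.linalg.norm(g-p); yaw=np.degrees(np.arctan2(u[1],u[0]))
    a=p-.10*u; r.reach((*a,.33),[180,0,yaw]); line((*a,.194),.15); f0=F()
    L=np.linalg.norm(g-p); line((*(p-.05*u),.194),.05)
    line((*(g-(d+.02)*u),.194),speed); st(); q=plug(r.snapshot("wrist"),col)
    if q is None: print("no plug"); return u,yaw
    e=q-r.sense()["tcp_pos"][:2]; along=e@u; lat=e@np.array([-u[1],u[0]]); print("nest along",along.round(4),"lat",lat.round(4))
    n=np.array([-u[1],u[0]])
    line((*(g-along*u-lat*n),.194),.04); q=plug(r.snapshot("wrist"),col); print("err",(q-g).round(4))
    b=r.sense()["tcp_pos"][:2]-.06*u; line((*b,.194),.05); q=plug(r.snapshot("wrist"),col); 
    if q is not None: print("err after retreat",(q-g).round(4))
    line((*b,.33),.2); st()
E
python3 - <<'E'
from h import *
s=look(.5,-.28); p=plug(s,"green")
push("green",p,SPOT["green"])
E
```

```text
plug green [ 0.4543 -0.2429] d 0.0368
66.6 [ 0.4598 -0.0318  0.194 ] [-180.    -0.    88.5] [ 0.2 -3.2  0.9] open 0.088 gf 1.6
plug green [0.4603 0.0113] d 0.0345
nest along 0.0432 lat 0.0006
plug green [0.4614 0.0324] d 0.0345
err [-0.      0.0012]
69.6 [ 0.4591 -0.0714  0.3286] [-179.9   -0.    88.5] [-0.3  0.6 -0.3] open 0.0878 gf 0.0
```

```bash
python3 - <<'E'
from h import *
s=look(.5,-.30); p=plug(s,"orange"); b=plug(s,"blue")
push("orange",p,(.540,-.17))
p=plug(look(.54,-.15),"orange")
push("orange",p,SPOT["orange"])
s=look(.55,-.15); p=plug(s,"blue"); push("blue",p,SPOT["blue"])
s=look(.54,-.05); snap("wrist","w5")
for c in SPOT:
    p=plug(s,c); print(c,None if p is None else (p-SPOT[c]).round(4))
E
```

```text
plug orange [ 0.5399 -0.4302] d 0.036
plug blue [ 0.6689 -0.2806] d 0.0365
77.8 [ 0.54   -0.2331  0.194 ] [180.  -0.  90.] [-1.1 -2.6 -0.8] open 0.0884 gf 1.5
plug orange [ 0.5395 -0.1897] d 0.0363
nest along 0.0433 lat 0.0005
plug orange [ 0.54   -0.1688] d 0.0364
err [0.     0.0012]
80.7 [ 0.5405 -0.2727  0.3284] [-1.799e+02 -1.000e-01  9.000e+01] [ 0.1 -0.1 -0.6] open 0.088 gf 0.0
plug orange [ 0.5396 -0.1693] d 0.0402
87.8 [ 0.6073 -0.0276  0.194 ] [-180.    -0.    64.5] [-2.4 -3.6  1.6] open 0.0879 gf 1.8
plug orange [0.6254 0.0114] d 0.0362
nest along 0.043 lat 0.0005
plug orange [0.635  0.0305] d 0.0362
err [0.0005 0.0012]
90.8 [ 0.5906 -0.0632  0.3284] [-179.9    0.    64.5] [ 0.1  0.3 -0.5] open 0.0878 gf 0.0Traceback (most recent call last):
  File "<stdin>", line 6, in <module>
  File "h.py", line 49, in push
    p,g=np.array(p),np.array(g); u=(g-p)/np.linalg.norm(g-p); yaw=np.degrees(np.arctan2(u[1],u[0]))
                                    ~^~
TypeError: unsupported operand type(s) for -: 'float' and 'NoneType'
```

```bash
python3 - <<'E'
from h import *
s=look(.5,-.28); p=plug(s,"blue"); push("blue",p,SPOT["blue"])
s=look(.5,-.05); snap("wrist","w5"); snap("side","t5")
for c in SPOT:
    p=plug(s,c); print(c,None if p is None else (p-SPOT[c]).round(4))
E
```

```text
plug blue [ 0.669  -0.2805] d 0.0358
98.3 [ 0.5942 -0.1787  0.194 ] [180.   -0.  126.3] [ 1.  -1.4 -2.6] open 0.0881 gf 1.2
plug blue [ 0.568  -0.1439] d 0.0345
nest along 0.0436 lat 0.0005
plug blue [ 0.5562 -0.1269] d 0.0347
err [-0.0006  0.001 ]
101.3 [ 0.6185 -0.2108  0.3283] [-1.799e+02 -1.000e-01  1.263e+02] [-0.4  0.3 -0.7] open 0.0878 gf 0.0
plug blue [ 0.5564 -0.1274] d 0.0329
blue [-0.0004  0.0005]
plug green [0.4609 0.0321] d 0.0388
green [-0.0005  0.0009]
plug orange [0.6347 0.0301] d 0.0445
orange [0.0002 0.0008]
```

View pics/w5.png

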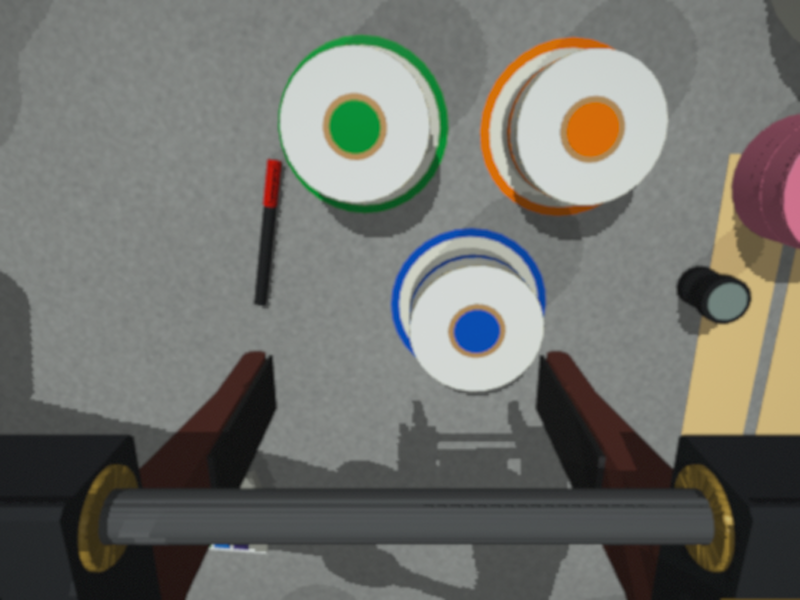

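All three rolls are centred in their rings within about 1 mm: green (355,127), orange (593,128), blue (477,330). The last side picture is a check on the packs before hand-in.

View pics/t5.png

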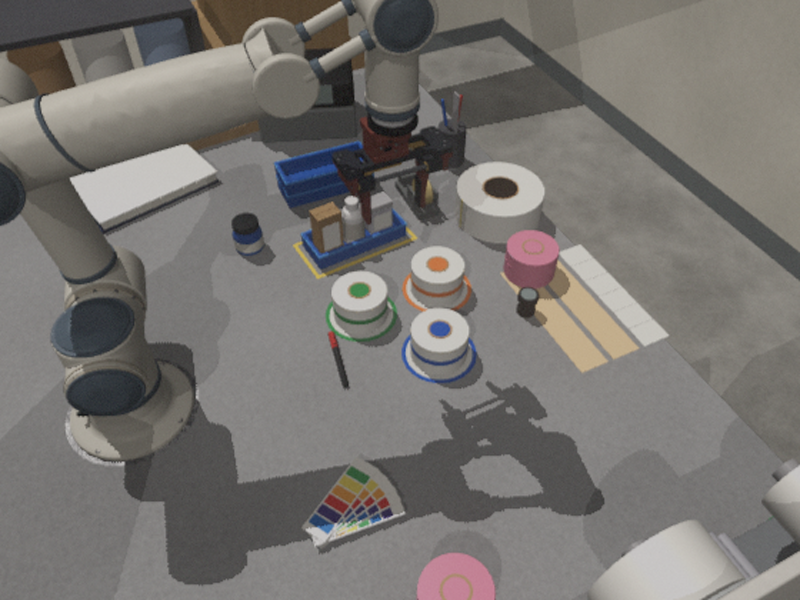

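The packs stand upright in the tray at (350,225), the rolls are on their spots at (359,290), (437,265) and (440,330), and the bystanders haven't moved. After one last check of the roll positions, I'll hand in.

```bash
python3 - <<'E'
from h import *
s=r.snapshot("wrist"); ok=True
for c in SPOT:
    p=plug(s,c); ok&=p is not None and np.linalg.norm(p-SPOT[c])<.006
if ok: print(r.hand_in()); st()
E
```

```text
plug blue [ 0.5563 -0.1273] d 0.0329
plug green [0.461  0.0321] d 0.039
plug orange [0.6348 0.0302] d 0.0445
the job is handed in; nothing more can be done
None
the job is handed in; nothing more can be done
```

The job is handed in: all three rolls measured within about 1 mm of their spot centres, the tray is square in the tape rectangle with the bottle, carton and tin upright on its floor, and the other two trays and the bystanders look undisturbed; no verdict came back from the hand-in.

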